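Spin the specimen turntable and brake it on its mark

TASK

With the closed fingers, give one of the two pegs on the specimen turntable a single flick so that the disc spins freely anticlockwise (seen from above), and leave it untouched for at least two full turns. Then, while it still turns, brake it with a fingertip on the disc so that it stops, first time, with the white mark on its rim within 2 cm of the fixed pointer; finish with the fingertip still resting lightly on the disc, holding it there. Do not grip or lift anything, touch the specimen mount, or move the things around the turntable.

Things in the scene. Friction and masses are not known exactly. Their poses are not given: they have to be found in the camera images.
- disc (a joint): Level aluminium disc, 220 mm across, 12 mm thick, free on a vertical axis. Value in rad, counted over many turns, growing anticlockwise from above; 0 and every whole turn put the mark at the pointer. Starts at rest between -2.6 and -1.6. Inertia 0.007 kg m2, no motor or detent: left alone its speed halves in 4 to 5 s, and once under 1 rad/s it may not make another turn. A few newtons of a finger stop it almost at once.
- disc_centre (a point): Fixed point on the disc's axis, level with the disc's flat top face, 54 mm above the bench. Its x axis points away from the pointer. The stand and the pointer are fixed to the bench. Between 73 mm and 110 mm from the axis the top face is a bare, level, thin dark rubber band: room for a fingertip.
- mark (a point): Outer end of the white mark: a flush radial stripe 32 mm long and 10 mm wide on the dark band at the rim, on the side of the mount's white label; this point is 106 mm from the axis, at the height of the top face. It turns with the disc.
- pointer_tip (a point): Tip of the fixed dark steel wedge pointer (43 mm long, 34 mm wide at its far end, top 56 mm above the bench) that stands on a post beside the rim. The tip is 117 mm from the axis, level with the disc's top, so the mark's point passes 11 mm from it at best.
- peg_a (a point): Middle (half-way up) of one of the two upright steel pegs on the disc: 12 mm diameter, 24 mm tall above the disc's top face, 62 mm from the axis, a quarter turn from the mark. It turns with the disc. Pushing it sideways spins the disc.
- peg_b (a point): Middle of the other peg, the same, opposite to peg_a across the axis.
- mount: Specimen mount with a black beetle, clipped to the middle of the disc: 76 x 44 mm, 9 mm thick, lying on the disc's top face, long side pointing to the mark, low clips within 29 mm of its long centre line; origin at the centre of its underside. Fragile: not to be touched.
- stand: The grey stand under the disc, with pointer, disc and all that it carries; fixed to the bench; origin on the axis at bench height; its -x axis points to the pointer.
- wash_bottle: Bystander: white plastic wash bottle, 60 mm diameter, 140 mm tall; origin under its centre.
- lens_cap: Bystander: black round lens cap, 54 mm diameter, 12 mm tall; origin under its centre.
- specimen_jar: Bystander: glass specimen jar with black lid, 48 mm diameter, 60 mm tall; origin under its centre.
- forceps: Bystander: steel forceps lying flat, 160 mm long along its x axis, 20 mm wide, 10 mm high; origin under its middle.

How it is judged:
By the outcome, as a careful person would: the job done as asked, in the order asked, and still so for the second after the job is handed in, while the arm keeps its last pose, push and grip.
It also fails if it takes over 64 s, if anything falls off the work surface, if the arm or the gripper's body presses on something with over 40 N, if the wrist force passes 120 N, or if a joint passes its speed limit or range.

ROBOT

A 7-joint arm with a two-finger parallel gripper is mounted at the origin on the work surface. World frame = base frame: x ahead of the robot, y to its left, z up, the work surface at z = 0. Lengths are in m, angles in rad, forces in N, time in s.
With the tool pointing down it reaches from about 0.425 to 0.875 m from the base axis. Payload 4.7 kg.
Tool frame: the origin (TCP) lies at the very end of the fingers, on their centre line; the grasp point (between the pads) lies 19 mm behind it; z points along the fingers, y is the direction in which the jaws open and shut (so a half turn about z gives the same grasp; the last joint's range is limited). The gripper opens to 85 mm and grips with 20 to 120 N. Pads are 22 mm wide; open, the fingers measure 114 mm over their backs; the gripper's body (76 mm by 85 mm) begins 54 mm behind the grasp point. The pads swing forward as they close: fully open they stand 13 mm farther back than shut.
Start: joints at [-1.28, 0.321, -0.07, 1.45, 0.023, 1.371, -0.057], TCP at [0.178, 0.625, 0.231] pointing down, gripper open.
Joint ranges: [-2.86, 2.86], [-0.3, 2.09], [-1.38, 1.24], [0.06, 2.45], [-1.56, 4.7], [0.09, 2.05], [-2.69, 2.69]. Speed limits (rad/s): [2.57, 2.57, 3.14, 3.14, 3.14, 3.14, 3.14].

INTERFACE

Orientations are given as a unit quaternion [w, x, y, z].
In Python, from bench import read_state, read_camera, hand_in gives the robot as it stands.
- The arm moves only by the tool drive_tool, never from a script. Its arguments are lists of equal length, an entry for each row: "rot": the turn, a rotation vector about the tool's x, y, z normalised to -1 to 1, where 1 is 360 degrees, a list of three; "delta_pos": the shift along the tool's x, y, z normalised to -1 to 1, where 1 is 50 cm, a list of three; "grip": the closure, from 0 (fully open) to 1 (shut). A call has 1 to 20 rows; each row is the pose to reach, as a shift and turn from the pose measured when the call began, along the tool's axes at that moment, turning the shorter way round; what a row does not reach only later rows make up. A row lasts 1/12 s, in which the tool goes at most 41.7 mm and 7.16 degrees, less where a joint would pass 70% of its speed; a pose out of reach is approached as far as the arm can. A call with a number of a shift or a turn outside -1 to 1 is refused whole. A call with a gripper value outside its range is refused whole. The fingers move at their own pace and stop on an object; "newtons" is the grip in N (left out, the last holds). Time passes only in rows, so rows that repeat a pose let the fingers close. It gives the time, the measured TCP pose, the force and the opening at its end, in the units of the state.
- read_state(): the state, without advancing time (a new reading comes with each control period).
- read_camera(name): name is "scene" or "top" or "wrist"; returns a dict with "color" (420x560x3 uint8, red, green, blue), "intrinsics" (3x3 intrinsics, pixels), "extrinsics" (4x4, takes a point from world to camera coordinates). Camera axes: x right, y down, z forward; pixel columns grow to the right and rows downward; lengths in m; the calibration is good to about 2 mm. The wrist camera is an equidistant fisheye: a pixel r from the principal point sees the ray r / f radians off the axis. A picture is of the moment at which its call begins. There is no depth.
- hand_in(): hands the job in, once; it reports no verdict.
The state is a dict: "time": time; "joint_pos": joint angles; "joint_velocities": joint speeds; "tau": joint torques, N m; "ee_pos": TCP position; "orientation": TCP orientation; "wrist_force": force on the tool from outside, world axes, zero at the start; "wrist_torque": the same for the moment, N m; "gripper_width": opening from 0.0 (shut) to 1.0 (fully open).
Only numpy, scipy, OpenCV 4.12 (cv2) and the standard library are available. Lean on these libraries where they do the work, as an engineer would, in place of code of your own. Each camera call takes 0.05 s, during which the arm holds its last target. There are 200 camera calls.

## Working session

There is one attempt and no reset: what is moved stays moved. The work goes in short steps, Python scripts to look and compute and a tool call to move; the robot and the scene stay as the last step left them, time stands still between calls to the robot, and variables do not carry over. Pictures are saved under pics/ and viewed, about 8 in all and at most 12, crops included, and the job is handed in when it is done.

Besides the shell and the picture viewer there is one more tool, called after "Request:" as a command line: name --argument value ..., lists and objects as JSON in quotes. drive_tool: Moves the arm, as the interface text tells. Its arguments: {"type":"object","properties":{"rot":{"type":"array","items":{"type":"array","items":{"type":"number","minimum":-1,"maximum":1}}},"delta_pos":{"type":"array","items":{"type":"array","items":{"type":"number","minimum":-1,"maximum":1}}},"grip":{"type":"array","items":{"type":"number"}},"newtons":{"type":"number"}},"required":["rot","delta_pos","grip"]}

```bash
mkdir -p pics; python3 - <<'E'
from bench import *
import cv2,numpy as np
s=read_state();print(s)
for n in ("top","scene"):
    c=read_camera(n);cv2.imwrite(f"pics/{n}0.png",c["color"][:,:,::-1]);print(n,c["intrinsics"].tolist(),np.round(c["extrinsics"],4).tolist())
a=[cv2.imread(f"pics/{n}0.png") for n in("top","scene")]
E
```

```text
{'time': 0.0, 'joint_pos': array([-1.27991031,  0.3218456 , -0.07006602,  1.45167056,  0.02258235,
        1.37079189, -0.05687851]), 'joint_velocities': array([-9.64677017e-05, -1.43047662e-03,  1.40395922e-03,  5.16026153e-04,
        2.48464458e-04,  9.01367636e-04,  1.11289658e-03]), 'tau': array([-2.45166357e-04, -4.93586791e+01, -3.82491779e-01, -3.14330184e+01,
        1.30690713e-02,  1.15216270e-02, -8.07502865e-08]), 'ee_pos': array([0.17752887, 0.62473086, 0.2302109 ]), 'orientation': array([-9.01712071e-05,  1.37936411e-01,  9.90440617e-01, -9.60207934e-04]), 'wrist_force': array([ 0.23404323, -0.15896578, -1.07009848]), 'wrist_torque': array([0.03297709, 0.01302314, 0.04807549]), 'gripper_width': 1.0000564888279666}
top [[468.8441527643298, 0.0, 271.6264069987698], [0.0, 468.8441527643298, 214.07574337545026], [0.0, 0.0, 1.0]] [[-0.0291, -0.9996, 0.0062, 0.0178], [-0.9886, 0.0279, -0.1479, 0.4545], [0.1476, -0.0105, -0.989, 1.1498], [0.0, 0.0, 0.0, 1.0]]
scene [[401.4341417626036, 0.0, 272.50038020451535], [0.0, 401.4341417626036, 211.6303098138322], [0.0, 0.0, 1.0]] [[-0.4773, 0.8788, 0.0028, 0.2033], [0.7203, 0.393, -0.5715, -0.2974], [-0.5033, -0.2708, -0.8206, 1.41], [0.0, 0.0, 0.0, 1.0]]
```

View pics/top0.png

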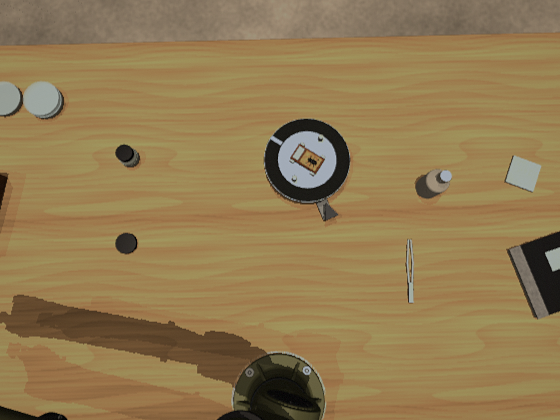

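View pics/scene0.png

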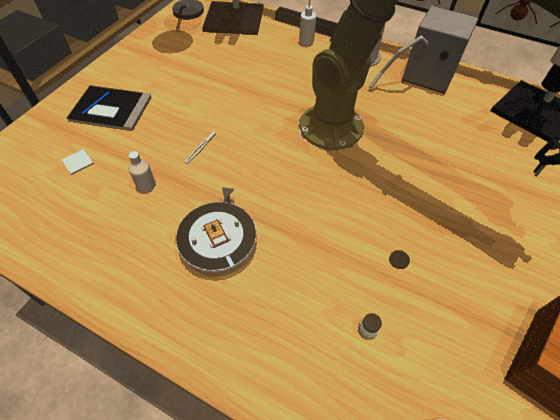

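Top: disc centre is near (307,160), the mark near (277,141), pegs near (320,138) and (294,180), and the pointer near (327,209). The arm is off to the left. I'll enlarge this next.

```bash
cat > h.py <<'E'
import numpy as np,cv2
from bench import *
def ray(c,uv,z):
    K=c["intrinsics"];E=c["extrinsics"];R=E[:3,:3];t=E[:3,3]
    o=-R.T@t;d=R.T@np.linalg.solve(K,[uv[0],uv[1],1.]);return o+d*(z-o[2])/d[2]
def proj(c,P):
    p=c["extrinsics"][:3,:3]@np.asarray(P,float)+c["extrinsics"][:3,3];q=c["intrinsics"]@p;return q[:2]/q[2]
E
python3 - <<'E'
from h import *
c=read_camera("top");im=c["color"][:,:,::-1].copy()
cr=im[105:230,240:375];cv2.imwrite("pics/c1.png",cv2.resize(cr,None,fx=4.8,fy=4.8,interpolation=cv2.INTER_CUBIC))
# dark disc ellipse
g=im.max(2);m=(g<60).astype('uint8');m[:, :250]=0;m[:,365:]=0;m[:110]=0;m[199:]=0
pts=[ray(c,(u,v),.054) for v,u in zip(*np.nonzero(m))]
p=np.array(pts)[:,:2];print(cv2.minEnclosingCircle(p.astype('float32')),p.mean(0))
E
```

```text
((0.5877281427383423, -0.08631914108991623), 0.10871962457895279) [ 0.58784567 -0.08942231]
```

View pics/c1.png

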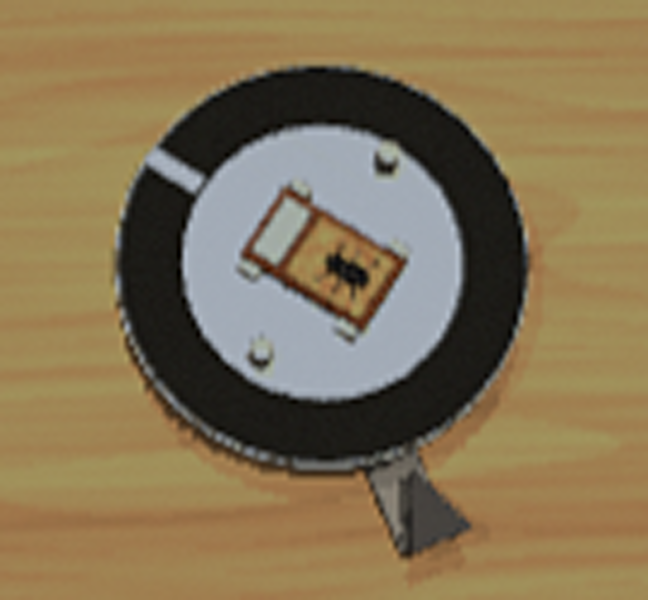

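```bash
python3 - <<'E'
from h import *
c=read_camera("top")
f=lambda u,v,z:ray(c,(240+(u+.5)/4.8-.5,105+(v+.5)/4.8-.5),z)
C=f(322.5,262.8,.054);print("C",C)
for n,u,v,z in [("markout",152,157,.054),("markin",199,186,.054),("far",437,540,.056),("tip",408,469,.055),("pegA",386,153,.078),("pegB",260,343,.078),("jar",0,0,0)]:
    p=f(u,v,z)-C;print(n,np.round(p+C,4),np.hypot(*p[:2]).round(4),np.arctan2(p[1],p[0]).round(3))
s=cv2.imread
for n,uv,z in [("bottle",(432,188),.0),("cap",(126,243),.012),("jar",(127,155),.06),("forc",(409,272),.01)]:print(n,ray(c,uv,z))
E
```

```text
C [ 0.5889756  -0.08788098  0.054     ]
markout [6.491e-01 1.000e-04 5.400e-02] 0.1066 0.972
markin [ 0.6325 -0.0242  0.054 ] 0.0771 0.971
far [ 0.4398 -0.1409  0.056 ] 0.1583 -2.8
tip [ 0.4775 -0.1277  0.055 ] 0.1184 -2.798
pegA [ 0.6402 -0.121   0.078 ] 0.061 -0.574
pegB [ 0.5412 -0.052   0.078 ] 0.0598 2.497
jar [0.7599 0.0818 0.    ] 0.2409 0.782
bottle [ 0.51715352 -0.41835351  0.        ]
cap [0.39415095 0.37684333 0.012     ]
jar [0.61098138 0.36355791 0.06      ]
forc [ 0.3002361  -0.33905545  0.01      ]
```

Request:
drive_tool --rot '[[0,0,0],[0,0,0],[0,0,0],[0,0,0],[0,0,0],[0,0,0],[0,0,0],[0,0,0],[0,0,0],[0,0,0],[0,0,0],[0,0,0],[0,0,0],[0,0,0],[0,0,0],[0,0,0],[0,0,0],[0,0,0],[0,0,0],[0,0,0]]' --delta_pos '[[-0.03,-0.02,0],[-0.08,-0.06,0],[-0.14,-0.1,0],[-0.2,-0.15,0.02],[-0.26,-0.2,0.04],[-0.32,-0.24,0.08],[-0.38,-0.29,0.1],[-0.44,-0.33,0.14],[-0.5,-0.38,0.18],[-0.56,-0.42,0.2],[-0.62,-0.47,0.24],[-0.68,-0.51,0.28],[-0.74,-0.56,0.3],[-0.8,-0.6,0.34],[-0.83,-0.625,0.36],[-0.852,-0.641,0.38],[-0.852,-0.641,0.4],[-0.852,-0.641,0.42],[-0.852,-0.641,0.43],[-0.852,-0.641,0.44]]' --grip '[1,1,1,1,1,1,1,1,1,1,1,1,1,1,1,1,1,1,1,1]' --newtons 60

```text
time: 1.87
ee_pos: [0.4986, 0.2016, 0.0103]
orientation: [-0.001, 0.137, 0.991, -0.0]
wrist_force: [-0.2, 0.4, 0.1]
gripper_width: -0.004
```

Request:
drive_tool --rot '[[0,0,0]]' --delta_pos '[[0,0,0.008]]' --grip '[1]'

```text
time: 1.95
ee_pos: [0.498, 0.2029, 0.006]
orientation: [-0.001, 0.136, 0.991, -0.0]
wrist_force: [-0.5, -0.5, -0.2]
gripper_width: 0.002
```

Request:
drive_tool --rot '[[0,0,0]]' --delta_pos '[[0,0,0.016]]' --grip '[1]'

```text
time: 2.03
ee_pos: [0.4984, 0.2046, -0.0004]
orientation: [-0.0, 0.135, 0.991, 0.001]
wrist_force: [-28.5, -13.6, 93.3]
gripper_width: -0.001
```

Request:
drive_tool --rot '[[0,0,0]]' --delta_pos '[[0,0,0.0]]' --grip '[1]'

```text
time: 2.12
ee_pos: [0.4989, 0.2055, 0.0008]
orientation: [0.0, 0.134, 0.991, 0.001]
wrist_force: [0.1, -0.1, -0.2]
gripper_width: 0.0
```

Request:
drive_tool --rot '[[0,0,0],[0,0,0],[0,0,0]]' --delta_pos '[[0,0,-0.006],[0,0,-0.006],[0,0,-0.006]]' --grip '[1,1,1]'

```text
time: 2.37
ee_pos: [0.4989, 0.206, 0.0039]
orientation: [0.0, 0.133, 0.991, 0.001]
wrist_force: [0.7, -0.3, 0.2]
gripper_width: 0.003
```

Request:
drive_tool --rot '[[0,0,0]]' --delta_pos '[[0,0,0.008]]' --grip '[1]'

```text
time: 2.45
ee_pos: [0.4992, 0.2064, 0.0002]
orientation: [0.001, 0.133, 0.991, 0.002]
wrist_force: [1.0, 0.4, 0.8]
gripper_width: 0.0
```

Request:
drive_tool --rot '[[0,0,0]]' --delta_pos '[[0,0,0.002]]' --grip '[1]'

```text
time: 2.53
ee_pos: [0.4993, 0.2064, 0.0]
orientation: [0.001, 0.133, 0.991, 0.002]
wrist_force: [-5.6, -3.1, 17.9]
gripper_width: 0.003
```

Request:
drive_tool --rot '[[0,0,0]]' --delta_pos '[[0,0,0.002]]' --grip '[1]'

```text
time: 2.62
ee_pos: [0.4992, 0.2064, 0.0001]
orientation: [0.0, 0.133, 0.991, 0.002]
wrist_force: [-4.7, -2.1, 13.8]
gripper_width: 0.005
```

Request:
drive_tool --rot '[[0,0,0],[0,0,0],[0,0,0],[0,0,0],[0,0,0],[0,0,0],[0,0,0],[0,0,0],[0,0,0],[0,0,0],[0,0,0],[0,0,0],[0,0,0]]' --delta_pos '[[0,0,-0.05],[0,0,-0.1],[-0.02,-0.05,-0.16],[-0.05,-0.1,-0.22],[-0.08,-0.16,-0.24],[-0.11,-0.22,-0.24],[-0.14,-0.28,-0.24],[-0.17,-0.34,-0.24],[-0.19,-0.39,-0.24],[-0.196,-0.416,-0.23],[-0.196,-0.416,-0.2],[-0.196,-0.416,-0.2],[-0.196,-0.416,-0.2]]' --grip '[1,1,1,1,1,1,1,1,1,1,1,1,1]'

```text
time: 3.7
ee_pos: [0.5377, -0.0201, 0.0983]
orientation: [-0.001, 0.133, 0.991, 0.001]
wrist_force: [-0.9, 0.1, 0.7]
gripper_width: -0.0
```

```bash
python3 - <<'E'
from h import *
s=read_state();print(s["time"],s["ee_pos"],s["orientation"],s["joint_pos"].round(2))
c=read_camera("scene");im=c["color"][:,:,::-1].copy()
C=np.array([.589,-.0879,.054])
for a in np.arange(0,6.28,.2):
    u=proj(c,C+.11*np.array([np.cos(a),np.sin(a),0]));cv2.circle(im,tuple(np.int32(u.round())),0,(0,255,0),-1)
u0,v0=proj(c,C).astype(int)
cv2.imwrite("pics/s1.png",cv2.resize(im[v0-80:v0+60,u0-80:u0+80],None,fx=4,fy=4,interpolation=cv2.INTER_CUBIC));print(u0,v0)
E
```

```text
3.7 [ 0.53766773 -0.02007156  0.09831619] [-9.89344835e-04  1.33249911e-01  9.91081132e-01  1.29329388e-03] [-0.41  0.2   0.44  1.9  -0.1   1.06  1.38]
215 234
```

View pics/s1.png

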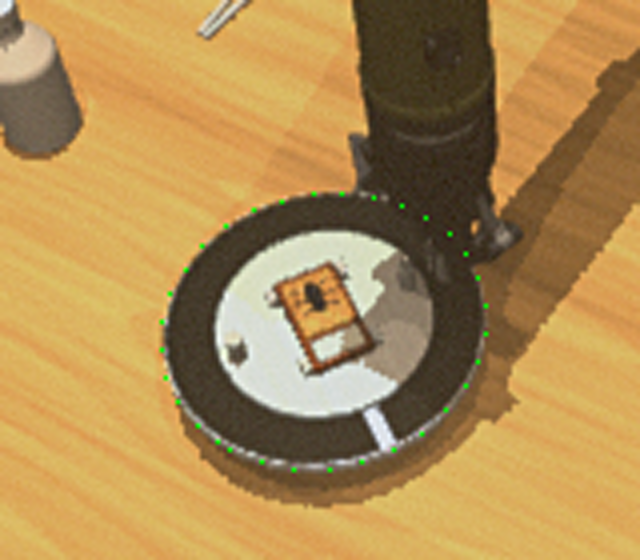

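Request:
drive_tool --rot '[[0,0,0],[0,0,0],[0,0,0],[0,0,0],[0,0,0],[0,0,0],[0,0,0],[0,0,0],[0,0,0],[0,0,0],[0,0,0]]' --delta_pos '[[0,0,0.04],[0,0,0.066],[0,0,0.068],[0,0,0.068],[0,-0.008,0.068],[0,-0.028,0.068],[0,-0.058,0.068],[0,-0.1,0.068],[0.02,-0.12,0.01],[0.06,-0.12,-0.05],[0.08,-0.1,-0.05]]' --grip '[1,1,1,1,1,1,1,1,1,1,1]'

```text
time: 4.67
ee_pos: [0.4883, -0.0616, 0.1297]
orientation: [0.004, 0.136, 0.991, 0.002]
wrist_force: [2.1, 0.2, 1.3]
gripper_width: 0.001
```

```bash
cat >> h.py <<'E'
C=np.array([.589,-.0879,.054]);PT=-2.798
def angle():
    t=read_state()["time"];c=read_camera("scene");g=c["color"].min(2).astype('float32')
    A=np.arange(0,2*np.pi,.01);I=0
    for r in (.082,.087,.092,.097,.102):
        q=np.array([proj(c,C+r*np.array([np.cos(a),np.sin(a),0])) for a in A],'float32')
        I=I+cv2.remap(g,q[None,:,0],q[None,:,1],cv2.INTER_LINEAR)[0]/5
    m=A[I.argmax()];d=(A-m+np.pi)%(2*np.pi)-np.pi;w=np.where(abs(d)<.12,np.clip(I-.5*I.max(),0,None),0)
    return t,(m+(w*d).sum()/w.sum()-PT)%(2*np.pi),I.max(),np.median(I),c
def track(n):
    R=[angle()[:4] for _ in range(n)];R=np.array(R);R[:,1]=np.unwrap(R[:,1]);print(R.round(3).tolist());k=R[:,2]>90
    print("fit (om,val,t_last)",np.polyfit(R[k,0]-R[-1,0],R[k,1],1),R[-1,0]);return R
E
python3 - <<'E'
from h import *
track(4);print(read_state()["ee_pos"],read_state()["wrist_force"])
E
```

```text
[[4.667, 5.608, 118.612, 41.975], [4.717, 5.857, 113.758, 42.097], [4.767, 6.115, 147.65, 42.486], [4.817, 6.339, 213.263, 41.301]]
fit (om,val,t_last) [4.90786402 6.3478612 ] 4.8167
[ 0.48682875 -0.05782822  0.12429777] [-0.01374806  0.06947358 -0.35693103]
```

Request:
drive_tool --rot '[[0,0,0],[0,0,0],[0,0,0],[0,0,0],[0,0,0],[0,0,0],[0,0,0],[0,0,0]]' --delta_pos '[[-0.01,0.012,0.01],[-0.025,0.03,0.04],[-0.037,0.047,0.06],[-0.037,0.047,0.08],[-0.037,0.047,0.1],[-0.037,0.047,0.11],[-0.037,0.047,0.114],[-0.037,0.047,0.114]]' --grip '[1,1,1,1,1,1,1,1]'

```text
time: 5.53
ee_pos: [0.5102, -0.0405, 0.0666]
orientation: [-0.0, 0.133, 0.991, 0.001]
wrist_force: [0.1, -0.1, 0.5]
gripper_width: 0.005
```

```bash
python3 - <<'E'
from h import *
s=read_state();print(s["time"],s["ee_pos"],s["orientation"],s["wrist_force"])
R=track(40)
t,a,m,md,c=angle();print(t,a,read_state()["ee_pos"])
im=c["color"][:,:,::-1];cv2.imwrite("pics/s2.png",cv2.resize(im[154:294,135:295],None,fx=4,fy=4,interpolation=cv2.INTER_CUBIC))
E
```

```text
5.5333 [ 0.51020456 -0.0404806   0.06664497] [-3.83469319e-04  1.33034034e-01  9.91110474e-01  1.35141527e-03] [ 0.09593231 -0.05236954  0.48753688]
[[5.533, 3.367, 222.579, 40.972], [5.583, 3.586, 223.29, 41.076], [5.633, 3.804, 222.236, 41.159], [5.683, 4.022, 221.666, 40.825], [5.733, 4.236, 222.631, 40.527], [5.783, 4.444, 212.273, 41.541], [5.833, 4.652, 164.918, 41.441], [5.883, 4.864, 129.443, 41.916], [5.933, 5.065, 120.037, 42.042], [5.983, 5.266, 104.48, 41.782], [6.033, 6.94, 76.315, 41.498], [6.083, 5.656, 68.7, 41.471], [6.133, 5.863, 109.606, 41.577], [6.183, 6.058, 162.445, 41.219], [6.233, 6.237, 215.014, 41.964], [6.283, 6.424, 214.522, 40.976], [6.333, 6.61, 214.452, 41.117], [6.383, 6.795, 214.655, 41.674], [6.433, 6.98, 215.492, 41.872], [6.483, 7.165, 216.126, 40.772], [6.533, 7.342, 225.36, 41.031], [6.583, 7.524, 224.123, 41.093], [6.633, 7.703, 225.058, 42.08], [6.683, 7.881, 223.78, 42.191], [6.733, 8.06, 223.54, 41.305], [6.783, 8.237, 224.964, 42.429], [6.833, 8.414, 225.533, 41.253], [6.883, 8.587, 224.384, 41.728], [6.933, 8.764, 224.477, 41.648], [6.983, 8.938, 224.557, 41.521], [7.033, 9.105, 223.56, 41.763], [7.083, 9.278, 222.655, 42.244], [7.133, 9.447, 224.177, 41.577], [7.183, 9.615, 222.309, 40.799], [7.233, 9.782, 223.098, 40.824], [7.283, 9.946, 222.271, 41.23], [7.333, 10.109, 222.803, 41.665], [7.383, 10.272, 222.052, 41.289], [7.433, 10.432, 223.4, 40.571], [7.483, 10.59, 222.682, 40.8]]
fit (om,val,t_last) [ 3.68589044 10.75552713] 7.4833
7.5333 4.46152503792296 [ 0.51092542 -0.03985391  0.06739069]
```

View pics/s2.png

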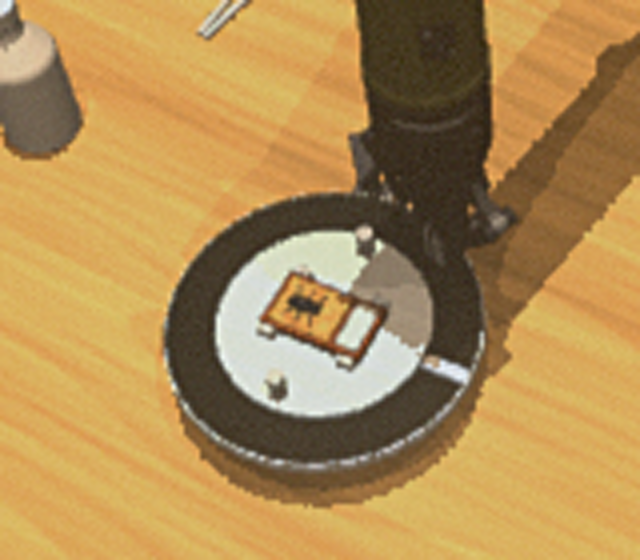

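The disc spins freely with tracking clean: the white mark is at crop (445,368), finger above the band near (435,250), both pegs clear of it. I'll lower to a closer hover and let it slow.

Request:
drive_tool --rot '[[0,0,0],[0,0,0],[0,0,0],[0,0,0],[0,0,0],[0,0,0],[0,0,0],[0,0,0],[0,0,0],[0,0,0],[0,0,0],[0,0,0],[0,0,0],[0,0,0],[0,0,0],[0,0,0]]' --delta_pos '[[0,0,0.004],[0,0,0.008],[0,0,0.012],[0,0,0.016],[0,0,0.016],[0,0,0.016],[0,0,0.016],[0,0,0.016],[0,0,0.016],[0,0,0.016],[0,0,0.016],[0,0,0.016],[0,0,0.016],[0,0,0.016],[0,0,0.016],[0,0,0.016]]' --grip '[1,1,1,1,1,1,1,1,1,1,1,1,1,1,1,1]'

```text
time: 8.92
ee_pos: [0.5109, -0.0398, 0.0594]
orientation: [0.0, 0.133, 0.991, 0.002]
wrist_force: [0.0, -0.1, -0.4]
gripper_width: 0.005
```

```bash
python3 - <<'E'
from h import *
track(12)
for _ in range(4):
    s=read_state();print(s["time"],s["ee_pos"].round(5),s["wrist_force"].round(1));read_camera("top")
E
```

```text
[[8.917, 1.932, 224.115, 42.527], [8.967, 2.053, 224.157, 41.221], [9.017, 2.173, 224.732, 41.412], [9.067, 2.292, 224.948, 41.541], [9.117, 2.411, 225.336, 41.58], [9.167, 2.53, 225.48, 41.855], [9.217, 2.649, 224.938, 41.535], [9.267, 2.765, 225.554, 42.179], [9.317, 2.879, 224.144, 41.362], [9.367, 2.993, 223.911, 42.525], [9.417, 3.107, 222.887, 41.194], [9.467, 3.219, 222.774, 41.005]]
fit (om,val,t_last) [2.34285214 3.22778234] 9.4667
9.5167 [ 0.51093 -0.03982  0.05939] [ 0.   0.3 -0.4]
9.5667 [ 0.51092 -0.03981  0.05938] [0.2 0.2 0.9]
9.6167 [ 0.51093 -0.03983  0.05939] [-0.2  0.6  0.8]
9.6667 [ 0.51094 -0.0398   0.05939] [-0.3 -0.1  0.7]
```

```bash
python3 - <<'E'
from h import *
R=track(7);k=.18;T=R[:,0]-R[-1,0]
w,p=np.polyfit((1-np.exp(-k*T))/k,R[:,1],1)
prev=3.2193+0; print("now om,val",w,p,"rad before pointer",2*np.pi-p%(2*np.pi))
goal=2*np.pi-.03-p%(2*np.pi);tc=-np.log(1-k*goal/w)/k   # after R[-1,0]
print("contact time",R[-1,0]+tc,"om then",w-k*goal)
t0=read_state()["time"]
rem=R[-1,0]+tc-t0-.075
j=min(range(5),key=lambda j:abs((rem-.05*j)*12-round((rem-.05*j)*12)))
for _ in range(j):last=angle()
print("N+1 =",(rem-.05*j)*12,last[:3] if j else None)
s=read_state();print(s["time"],s["ee_pos"])
E
```

```text
[[9.717, 3.765, 223.746, 41.287], [9.767, 3.871, 222.119, 41.443], [9.817, 3.978, 223.068, 41.174], [9.867, 4.082, 221.552, 41.006], [9.917, 4.185, 222.288, 40.839], [9.967, 4.286, 222.547, 40.698], [10.017, 4.386, 221.671, 41.336]]
fit (om,val,t_last) [2.0722946  4.38982117] 10.0167
now om,val 2.0169805404035874 4.387510503488143 rad before pointer 1.8956748036914428
contact time 11.028467386515295 om then 1.6811590757391277
N+1 = 10.041208638183534 (10.0667, np.float64(4.483925084547459), np.float32(202.36212))
10.1167 [ 0.51092777 -0.03978311  0.05936554]
```

Request:
drive_tool --rot '[[0,0,0],[0,0,0],[0,0,0],[0,0,0],[0,0,0],[0,0,0],[0,0,0],[0,0,0],[0,0,0],[0,0,0],[0,0,0],[0,0,0],[0,0,0],[0,0,0]]' --delta_pos '[[0,0,0],[0,0,0],[0,0,0],[0,0,0],[0,0,0],[0,0,0],[0,0,0],[0,0,0],[0,0,0],[0,0,0.006],[0,0,0.0117],[0,0,0.0117],[0,0,0.0117],[0,0,0.0117]]' --grip '[1,1,1,1,1,1,1,1,1,1,1,1,1,1]'

```text
time: 11.28
ee_pos: [0.5114, -0.0396, 0.0541]
orientation: [0.001, 0.133, 0.991, 0.002]
wrist_force: [0.4, 0.3, 5.3]
gripper_width: 0.006
```

```bash
python3 - <<'E'
from h import *
for _ in range(4):
    t,a,m,md,c=angle();print(t,((a+np.pi)%(2*np.pi)-np.pi).round(4),m)
s=read_state();print(s["ee_pos"],s["wrist_force"])
im=c["color"][:,:,::-1];cv2.imwrite("pics/s3.png",cv2.resize(im[154:294,135:295],None,fx=4,fy=4,interpolation=cv2.INTER_CUBIC))
E
```

```text
11.2833 -0.1014 215.63634
11.3333 -0.1013 215.15352
11.3833 -0.1012 214.70352
11.4333 -0.1014 215.47383
[ 0.5114522  -0.0395798   0.05409488] [-1.39904969  0.14528326  4.78787324]
```

View pics/s3.png

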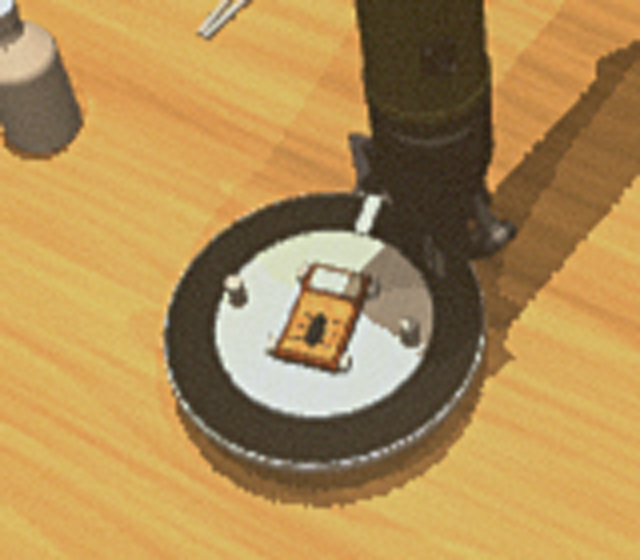

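The disc has stopped, with the white mark at crop (370,213) and the fingertip on the band. It reads 0.10 rad short of the pointer (about 16 mm), so I'll check the pointer angle in the unobstructed first scene picture.

```bash
python3 - <<'E'
from h import *
c=read_camera("scene");a=cv2.imread("pics/scene0.png")
b=c["color"][:,:,::-1].copy()
f=lambda im:cv2.resize(im[175:225,205:255],None,fx=8,fy=8,interpolation=cv2.INTER_CUBIC)
cv2.imwrite("pics/p.png",np.hstack([f(a),f(b)]))
for n,r,an,z in(("tip",.117,PT,.054),("far",.160,PT,.056),("mark",.106,PT-.101,.054)):
    q=proj(c,[C[0]+r*np.cos(an),C[1]+r*np.sin(an),z]);print(n,(q-[205,175]+.5)*8-.5)
E
```

```text
tip [164.18684172 204.16844672]
far [189.39037163 108.11344928]
mark [186.25349676 233.45361676]
```

View pics/p.png

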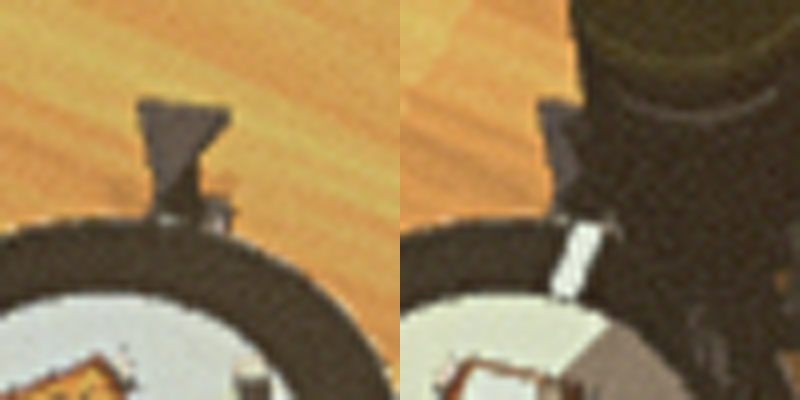

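```bash
python3 - <<'E'
from h import *
s=read_state();print(s["time"],s["ee_pos"],s["wrist_force"]);print(hand_in())
E
```

```text
11.5333 [ 0.5114726  -0.0395736   0.05409766] [-1.40972326  0.6333273   5.85691815]
the job is handed in; nothing more can be done
None
```

I flicked one peg once and the disc spun freely anticlockwise, starting at about 4.9 rad/s. It ran untouched for about 3.3 turns. At about 1.7 rad/s I braked it with one fingertip touch on the rubber band, and I handed in at 11.5 s.

- **Stop position:** in the last images the disc was still, reading about 0.10 rad short of the pointer. That puts the mark about 16 mm from the pointer tip by calculation, inside the 20 mm limit. I had aimed for a closer stop; the finger braked the disc a little earlier than predicted.
- **How sure that is:** the pointer direction in the first scene picture agreed with the top view to about 0.01 rad. The final pose was checked only in the scene camera, where the gripper hides part of the pointer.
- **Hold:** the fingertip was resting on the disc at 5–6 N.
- **Bench touch beforehand:** to learn how the arm makes contact, I pressed the closed fingers on the bare bench before the flick. That touch came down harder than intended, at about 98 N at the wrist at the one reading taken during it. The limit is 120 N.
- **Mount and surrounding objects:** I saw no sign that the mount was touched or that anything around the turntable moved.

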